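Find the high spot of a pump eccentric on the checking fixture

TASK

Lift the pump eccentric out of its blue parking block by its black knob and press its shaft gently down, fully home, into the bearing of the checking fixture, so that its ring pushes the sprung plunger back. Then turn it gently by the knob, watching the plunger swing, until the ring's high spot stands against the plunger (plunger pushed back as far as the ring ever pushes it), and let go and leave it there. Leave the other things on the bench alone.

Things in the scene. Friction and masses are not known exactly. Their poses are not given: they have to be found in the camera images.
- knob_centre (a point): Centre (half-way up, on the axis) of the eccentric's round black knob, 30 mm diameter, 40 mm tall, the only place to grasp it; z points up. A bevelled aluminium ring lies 20 to 38 mm below this point and a steel shaft, 16 mm diameter with tapered foot, reaches to 66 mm below it. About 0.4 kg. At first it stands upright in the parking block.
- bearing_mouth (a point): Centre of the mouth of the vertical bearing bore (17.6 mm diameter, 31 mm deep), at the top face of a round dark steel bearing block, 48 mm diameter, 42 mm above the bench. Its y axis points horizontally to the plunger. With the eccentric fully home the ring's underside rests on this face and the knob centre is 38 mm above this point.
- plunger (a joint): Travel of the sprung plunger, m: 0 fully out, grows as it is pushed away from the bearing's axis, stop at 0.016. Spring 0.8 N at rest, 0.06 N more a mm. With the eccentric home it swings once a turn, as the cosine of the turn, from about 0.002 at the low spot to about 0.012 at the high spot (up to 0.001 less from bearing play). Friction holds the eccentric where it is left.
- plunger_nose (a point): Foremost point of the plunger's brass ball nose (10 mm diameter), 56 mm above the bench, on the bearing's +y side; at rest 23 mm from the bearing's axis. It moves with the plunger. The red disc at the rod's back end moves past a white scale with lines 2 mm apart.
- eccentric: The eccentric: origin on its axis at the ring's underside, 38 mm below the knob centre, z up. The ring (60 mm diameter, 18 mm thick, lower edge bevelled 11 mm at 45 degrees) is centred 5 mm off the axis, in a direction that differs every time and cannot be told from this body's yaw: it is clamped on the hub at an unknown angle and turns with the knob.
- fixture: Checking fixture, fixed to the bench, at another spot and yaw each time: aluminium base plate 76 x 196 x 10 mm with bearing block and gauge; origin on the bench under the bearing's axis, y towards the plunger. The gauge barrel begins 62 mm from the axis; its top is 26 mm above the bearing block's top face. More than 30 N harms the bearing.
- parking_block: Blue parking block, 52 x 52 mm, 36 mm tall, with a 20 mm hole from which the eccentric is lifted; fixed; origin at the centre of its underside.
- stopper_2: Bystander: reddish rubber stopper, 34 mm wide, 28 mm tall.
- spare_cap: Bystander: green screw cap, 53 mm wide, 28 mm tall.
- brass_tee: Bystander: small brass tee fitting, 34 x 44 x 16 mm.
- vial_1: Bystander: small sample vial, 28 mm wide, 58 mm tall.

How it is judged:
By the outcome, as a careful person would: the job done as asked, in the order asked, and still so for the second after the job is handed in, with the robot touching nothing.
It also fails if it takes over 72 s, if anything falls off the work surface, if the arm or the gripper's body presses on something with over 40 N, if the wrist force passes 120 N, or if a joint passes its speed limit or range.

ROBOT

A 6-joint arm with a two-finger parallel gripper is mounted at the origin on a cart in front of the work surface, level with it; the furniture and walls round the work are solid. World frame = base frame: x ahead of the robot, y to its left, z up, the work surface at z = 0. Lengths are in m, angles in rad, forces in N, time in s.
With the tool pointing down it reaches from about 0.25 to 0.725 m from the base axis. Payload 4 kg.
Tool frame: the origin (TCP) lies midway between the tips of the shut fingers; the grasp point (between the pads) lies 19 mm behind it (bot.grip_point_offset is the distance from the TCP to the grasp point, in m); z points along the fingers, y is the line along which they close (so a half turn about z gives the same grasp; the last joint's range is limited). The gripper opens to 85 mm and grips with 20 to 120 N. Pads are 22 mm wide; open, the fingers measure 114 mm over their backs; the gripper's body (76 mm by 85 mm) begins 54 mm behind the grasp point. The pads swing forward as they close: fully open they stand 13 mm farther back than shut.
Start: joints at [-1.186, 0.241, 0.005, 1.335, 0, 1.571], TCP at [0.188, -0.463, 0.231] pointing down, gripper open.
Joint ranges: [-2.72, 2.72], [-1.05, 1.87], [-1.09, 1.28], [-1.99, 2.15], [-1.42, 1.44], [-3.14, 3.14]. Speed limits (rad/s): [2.79, 2.79, 3.14, 3.14, 3.14, 3.14].

INTERFACE

Orientations are given as a unit quaternion [x, y, z, w].
In Python, from workcell import bot gives the robot as it stands.
- The arm moves only by the tool step_arm, never from a script. Its argument "targets" is text: rows parted by semicolons, each of 7 numbers parted by spaces: the opening, from -1 (shut) to 1 (fully open), so that 0 is half open, then the shift along the world's x, y, z normalised to -1 to 1, where 1 is 0.5 m, then the turn, a rotation vector about the world's x, y, z normalised to -1 to 1, where 1 is pi/4 rad. In form: gripper x y z wx wy wz; .... A call has 1 to 10 rows; each row is the pose to reach, as a shift and turn from the pose commanded when the call began; what a row does not reach only later rows make up. A row lasts 1/12 s, in which the tool goes at most 41.7 mm and 7.16 degrees, less where a joint would pass 70% of its speed; a pose out of reach is approached as far as the arm can. A call with a number of a shift or a turn outside -1 to 1 is refused whole. A call with a gripper value outside its range is refused whole. The fingers move at their own pace and stop on an object; the grip force is fixed at half the most. Time passes only in rows, so rows that repeat a pose let the fingers close. It gives the time, the measured TCP pose, the force, the opening and the grip force at its end, in the units of the state.
- bot.get_obs(): the state, without advancing time (a new reading comes with each control period).
- bot.camera(name): name is "side" or "top"; returns the picture (420x560x3 uint8, red, green, blue); there is no depth.
- bot.camera_info(name): a dict with "vertical_fov" (degrees; the focal length in pixels is half the picture's height over the tangent of half this angle, whatever the lens; pixels are square), "cx", "cy" (the principal point, pixels), "D" ([k1, k2, p1, p2, k3] as OpenCV has them; the pictures are not rectified), "pose" (4x4, takes a point from camera to world coordinates). Camera axes: x right, y up, looking along -z (the intrinsics and any distortion apply to the point x, -y, -z); pixel columns grow to the right and rows downward; lengths in m; the calibration is good to about 2 mm. A picture is of the moment at which its call begins. camera_info takes no time and is no camera call.
- bot.job_done(): hands the job in; it is judged then, once.
The state is a dict: "clock": time; "joint_pos": joint angles; "joint_vel": joint speeds; "tau": joint torques, N m; "eef_pos": TCP position; "tool_rot": TCP orientation; "ft_force": force on the tool from outside, world axes, zero at the start; "ft_torque": the same for the moment, N m; "grip_width": finger opening in m; "grasp_force": force on a finger pad.
Only numpy, scipy, OpenCV 4.12 (cv2) and the standard library are available. Lean on these libraries where they do the work, as an engineer would, in place of code of your own. Each camera call takes 0.05 s, during which the arm holds its last target. There are 200 camera calls.

## Working session

There is one attempt and no reset: what is moved stays moved. The work goes in short steps, Python scripts to look and compute and a tool call to move; the robot and the scene stay as the last step left them, time stands still between calls to the robot, and variables do not carry over. Pictures are saved under pics/ and viewed, at most 10 in all, crops included, and the job is handed in when it is done.

Besides the shell and the picture viewer there is one more tool, called after "Request:" in YAML: its name, and indented under it one key for each argument. step_arm: Moves the arm, as the interface text tells. Scaled input: -1 to 1 covers 0.5 m each way for a shift and pi/4 rad each way for a turn. Its arguments: {"type":"object","properties":{"targets":{"type":"string"}},"required":["targets"]}

```bash
mkdir -p pics
cat > h.py <<'E'
import numpy as np,cv2
from workcell import bot
def K(n):
    i=bot.camera_info(n); f=210/np.tan(np.radians(i["vertical_fov"])/2)
    return np.array([[f,0,i["cx"]],[0,f,i["cy"]],[0,0,1]]),np.array(i["D"],float),np.array(i["pose"])
def ray(n,u,v):
    k,d,P=K(n); p=cv2.undistortPoints(np.array([[[u,v]]],float),k,d)[0,0]
    return P[:3,3],P[:3,:3]@np.array([p[0],-p[1],-1])
def atz(n,u,v,z):
    o,r=ray(n,u,v); return o+r*(z-o[2])/r[2]
def proj(n,X):
    k,d,P=K(n); X=np.atleast_2d(X).astype(float); c=(X-P[:3,3])@P[:3,:3]; c=c*[1,-1,-1]
    return cv2.projectPoints(c,np.zeros(3),np.zeros(3),k,d)[0][:,0]
def tri(obs):
    A=np.zeros((3,3));b=np.zeros(3)
    for n,u,v in obs:
        o,r=ray(n,u,v); r=r/np.linalg.norm(r);M=np.eye(3)-np.outer(r,r);A+=M;b+=M@o
    return np.linalg.solve(A,b)
def save(n,f,box=None,s=1):
    im=bot.camera(n)
    if box: x0,y0,x1,y1=box; im=im[y0:y1,x0:x1]
    cv2.imwrite('pics/'+f,cv2.resize(im,None,fx=s,fy=s,interpolation=cv2.INTER_CUBIC)[:,:,::-1])
E
python3 - <<'E'
from h import *
save('top','t0.png');save('side','s0.png')
for n in('top','side'):print(n,K(n))
print(bot.get_obs())
E
```

```text
top (array([[400.71177157,   0.        , 278.07764196],
       [  0.        , 400.71177157, 206.78008916],
       [  0.        ,   0.        ,   1.        ]]), array([-0.03373283,  0.        ,  0.        ,  0.        ,  0.        ]), array([[ 0.02328034,  0.99440534, -0.10303417,  0.46794092],
       [-0.99933346,  0.02604596,  0.02557809, -0.05756531],
       [ 0.02811861,  0.10237003,  0.99434889,  0.93551563],
       [ 0.        ,  0.        ,  0.        ,  1.        ]]))
side (array([[465.74189309,   0.        , 277.44389222],
       [  0.        , 465.74189309, 218.75471712],
       [  0.        ,   0.        ,   1.        ]]), array([-0.01487499,  0.        ,  0.        ,  0.        ,  0.        ]), array([[-0.83709049,  0.30362384, -0.45507371,  0.19973186],
       [-0.54677746, -0.49128742,  0.67799047,  0.51156347],
       [-0.01771791,  0.81636342,  0.5772667 ,  0.55014741],
       [ 0.        ,  0.        ,  0.        ,  1.        ]]))
{'clock': 0.1, 'joint_pos': array([-1.18602310e+00,  2.41364464e-01,  3.84623910e-03,  1.33523119e+00,
        1.13330197e-06,  1.57082669e+00]), 'joint_vel': array([ 8.26356157e-05, -1.61708890e-05,  2.86722040e-03,  6.75538716e-04,
        1.53754879e-03,  5.44040259e-04]), 'tau': array([-3.83665929e-04, -3.73136902e+01,  2.53011256e+01,  1.08010488e-02,
       -4.27274199e-05, -5.08220538e-06]), 'eef_pos': array([ 0.18745527, -0.46289955,  0.23048376]), 'tool_rot': array([ 9.81553140e-01,  1.91187027e-01, -1.86175474e-04, -9.58632614e-04]), 'ft_force': array([ 0.38688762, -0.21069099,  0.55382409]), 'ft_torque': array([-0.00520291, -0.04483871,  0.03344473]), 'grasp_force': 0.0, 'grip_width': 0.08555286664542264}
```

View pics/t0.png

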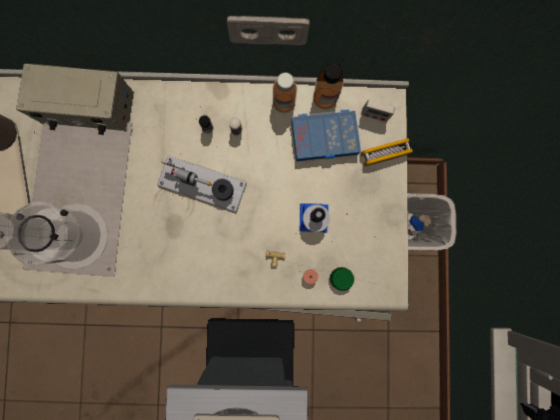

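View pics/s0.png

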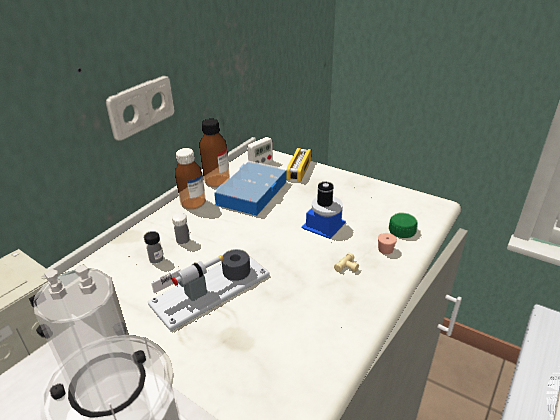

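Top view: knob ≈(318,214) on the blue block, bearing ≈(222,189), gauge running to ≈(165,170). Side view: knob ≈(325,190), bearing ≈(236,263). I'll enlarge both.

Run:
```python
from h import *
def lab(n,box,s):
    im=bot.camera(n);x0,y0,x1,y1=box
    im=cv2.resize(im[y0:y1,x0:x1],None,fx=s,fy=s,interpolation=cv2.INTER_CUBIC)[:,:,::-1].copy()
    for x in range(x0,x1,10): cv2.line(im,((x-x0)*s,0),((x-x0)*s,6),(0,0,255),1); cv2.putText(im,str(x),((x-x0)*s,16),0,.35,(0,0,255),1)
    for y in range(y0,y1,10): cv2.line(im,(0,(y-y0)*s),(6,(y-y0)*s),(0,0,255),1); cv2.putText(im,str(y),(8,(y-y0)*s+4),0,.35,(0,0,255),1)
    return im
t=lab('top',(150,150,340,240),4)
s=lab('side',(145,175,355,330),3)
cv2.imwrite('pics/t1.png',t);cv2.imwrite('pics/s1.png',s)
```

```text
(no output)
```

View pics/t1.png

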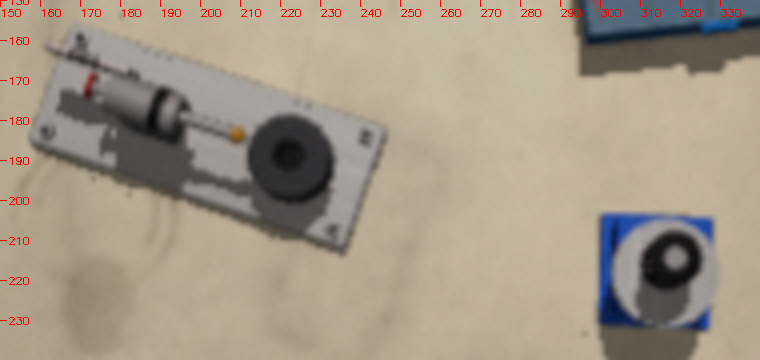

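View pics/s1.png

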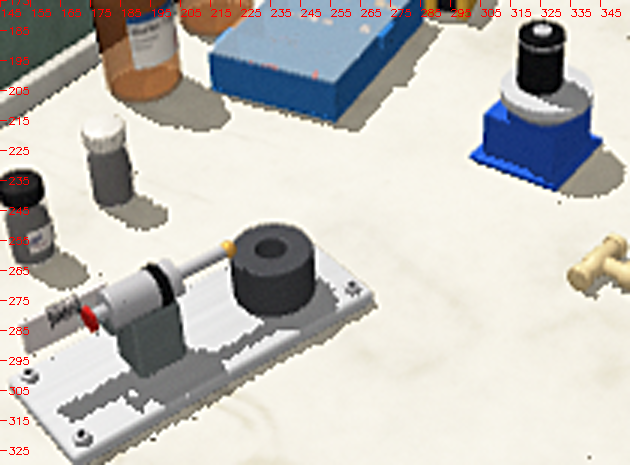

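Crops: bore at top (222.2,188.7) / side (235.0,257.5); knob-top centre at top (318.7,214.2) / side (325.5,185.5); nose top (209,183); scale and disc top (172,171).

Run:
```python
from h import *
np.set_printoptions(precision=4,suppress=True)
print('bear',atz('top',222.1,188.6,.042),atz('side',234.8,257.5,.042),tri([('top',222.1,188.6),('side',234.8,257.5)]))
print('nose',atz('top',209,183.2,.056),'disc',atz('top',172.3,171,.056))
print('knobtop',atz('top',318.6,214.1,.094),atz('side',325.5,185.5,.094),tri([('top',318.6,214.1),('side',325.5,185.5)]))
# plate corners at z=.01
for u,v in((171,156.5),(246,181),(236,213),(159,186)):print(atz('top',u,v,.01))
for u,v in((300,203.5),(328,204.5),(327.5,232),(300,231.5)):print('blk',atz('top',u,v,.03))
# segmentation: knob & bearing dark blobs
im=bot.camera('top').astype(int)
for nm,b in(('bear',(205,170,240,210)),('knob',(305,200,330,225))):
    x0,y0,x1,y1=b;g=im[y0:y1,x0:x1].max(2);m=(g<(75 if nm=='bear' else 60)).astype(np.uint8)
    n,l,s,c=cv2.connectedComponentsWithStats(m);i=1+np.argmax(s[1:,4]);print(nm,s[i],c[i]+[x0,y0])
```

```text
bear [0.5983 0.0461 0.042 ] [0.5996 0.0481 0.042 ] [0.5993 0.0468 0.0411]
nose [0.6075 0.0739 0.056 ] disc [0.6327 0.1562 0.056 ]
knobtop [ 0.5418 -0.1653  0.094 ] [ 0.5416 -0.1624  0.094 ] [ 0.5425 -0.1653  0.0922]
[0.6756 0.1722 0.01  ]
[ 0.6223 -0.0051  0.01  ]
[0.5468 0.0156 0.01  ]
[0.6051 0.1964 0.01  ]
blk [ 0.5706 -0.1306  0.03  ]
blk [ 0.57   -0.1947  0.03  ]
blk [ 0.5072 -0.1943  0.03  ]
blk [ 0.5069 -0.1318  0.03  ]
bear [  7   9  21  23 378] [222.1481 190.246 ]
knob [  6   8  14  15 132] [317.1364 215.4091]
```

Run:
```python
from h import *
np.set_printoptions(precision=4,suppress=True)
print('ring',atz('top',316.2,218,.052), 'axis knobtop',atz('top',318.6,214.1,.094))
im=bot.camera('top')
x0,y0,x1,y1=295,198,335,238
im=cv2.resize(im[y0:y1,x0:x1],None,fx=14,fy=14,interpolation=cv2.INTER_CUBIC)[:,:,::-1].copy()
th=np.linspace(0,2*np.pi,120)
for X,Y,r,z,c in((.5417,-.1645,.015,.094,(0,0,255)),(.5417,-.1645,.015,.054,(0,255,255)),(.5417,-.1645,.030,.054,(0,255,0))):
    p=proj('top',np.c_[X+r*np.cos(th),Y+r*np.sin(th),0*th+z]); p=(p-[x0,y0]+.5)*14
    cv2.polylines(im,[p.astype(int)],True,c,1)
cv2.imwrite('pics/t2.png',im)
```

```text
ring [ 0.5367 -0.1654  0.052 ] axis knobtop [ 0.5418 -0.1653  0.094 ]
```

View pics/t2.png

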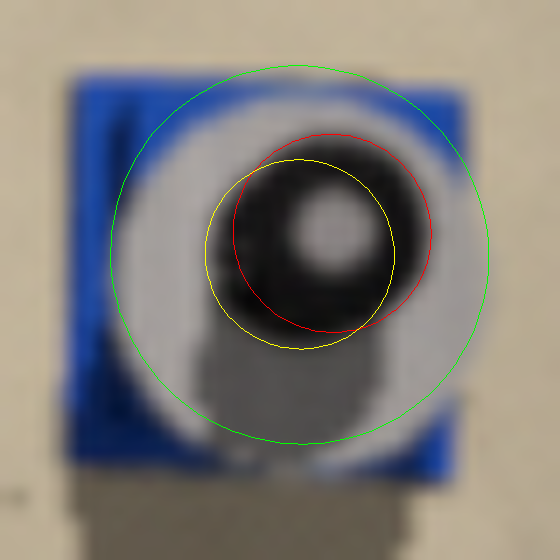

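Ring centre sits about 4–5 mm towards −x of the knob axis, so the high spot is at about −170° in the world. The plunger is at +73°, so roughly −117° of turn will be needed. Moving above the knob.

Request:
step_arm:
  targets: "1 0.06 0.05 0 0 0 0;1 0.12 0.1 0 0 0 0;1 0.18 0.15 0 0 0 0;1 0.24 0.2 0 0 0 0;1 0.3 0.25 0 0 0 0;1 0.36 0.3 0 0 0 0;1 0.42 0.35 0 0 0 0;1 0.48 0.4 0 0 0 0;1 0.54 0.45 0 0 0 0;1 0.6 0.5 -0.05 0 0 0"

```text
clock: 1.13
eef_pos: [0.4889, -0.2153, 0.2129]
tool_rot: [0.981, 0.192, 0.004, 0.003]
ft_force: [1.5, -0.6, 0.0]
grip_width: 0.0854
grasp_force: 0.0
```

```bash
cat > st.py <<'E'
from h import *
from scipy.spatial.transform import Rotation as R
np.set_printoptions(precision=4,suppress=True)
o=bot.get_obs()
print(o['clock'],o['eef_pos'],R.from_quat(o['tool_rot']).as_matrix().T.round(4).tolist(),np.degrees(o['joint_pos']).round(1),o['ft_force'],o['grip_width'],o['grasp_force'])
E
python3 st.py
```

```text
1.1333 [ 0.4889 -0.2153  0.2129] [[0.9265, 0.3762, 0.0066], [0.3762, -0.9265, 0.0066], [0.0086, -0.0036, -1.0]] [-23.8  17.7   2.8  74.6   0.  134.1] [ 1.5316 -0.5641  0.0165] 0.08542977863286383 0.0
```

Request:
step_arm:
  targets: "1 0.05 0.04 0 0 0 0.15;1 0.1 0.08 0 0 0 0.3;1 0.108 0.097 0 0 0 0.45;1 0.108 0.097 0 0 0 0.6;1 0.108 0.097 0 0 0 0.75;1 0.108 0.097 0 0 0 0.9;1 0.108 0.097 0 0 0 1;1 0.108 0.097 0 0 0 1"

```text
clock: 1.8
eef_pos: [0.5386, -0.1673, 0.2086]
tool_rot: [0.833, 0.553, -0.0, -0.0]
ft_force: [-0.4, 0.3, 0.3]
grip_width: 0.0855
grasp_force: 0.0
```

Request:
step_arm:
  targets: "1 0 0 0 0 0 0.15;1 0 0 0 0 0 0.3;1 0 0 0 0 0 0.45;1 0 0 0 0 0 0.6;1 0 0 0 0 0 0.75;1 0 0 0 0 0 0.9;1 0 0 0 0 0 1"

```text
clock: 2.38
eef_pos: [0.5386, -0.1675, 0.2088]
tool_rot: [0.558, 0.83, -0.0, -0.0]
ft_force: [0.3, -0.1, -0.2]
grip_width: 0.0855
grasp_force: 0.0
```

Request:
step_arm:
  targets: "1 0 0 0 0 0 0.15;1 0 0 0 0 0 0.3;1 0 0 0 0 0 0.45;1 0 0 0 0 0 0.6;1 0 0 0 0 0 0.75;1 0 0 0 0 0 0.9;1 0 0 0 0 0 1;1 0 0 0 0 0 1;1 0 0 0 0 0 1"

```text
clock: 3.13
eef_pos: [0.5386, -0.1675, 0.2088]
tool_rot: [0.201, 0.98, 0.0, -0.0]
ft_force: [0.2, 0.3, -1.3]
grip_width: 0.0851
grasp_force: 0.0
```

```bash
python3 st.py
```

```text
3.1333 [ 0.5386 -0.1675  0.2088] [[-0.9194, 0.3932, 0.0001], [0.3932, 0.9194, -0.0], [-0.0001, 0.0001, -1.0]] [-17.3  21.7   7.9  76.2   0.    5.9] [ 0.1863  0.3256 -1.3493] 0.08514018464298918 0.0
```

Request:
step_arm:
  targets: "1 0.006 0.005 -0.06 0 0 0;1 0.006 0.005 -0.12 0 0 0;1 0.006 0.005 -0.18 0 0 0;1 0.006 0.005 -0.24 0 0 0;1 0.006 0.005 -0.28 0 0 0;1 0.006 0.005 -0.298 0 0 0;1 0.006 0.005 -0.298 0 0 0;1 0.006 0.005 -0.298 0 0 0"

```text
clock: 3.8
eef_pos: [0.542, -0.1651, 0.0603]
tool_rot: [0.2, 0.98, -0.0, 0.0]
ft_force: [-0.2, 0.3, 0.8]
grip_width: 0.0856
grasp_force: 0.0
```

Request:
step_arm:
  targets: "-0.1 0 0 0 0 0 0;-0.1 0 0 0 0 0 0;-0.2 0 0 0 0 0 0;-0.2 0 0 0 0 0 0;-0.3 0 0 0 0 0 0;-0.3 0 0 0 0 0 0;-0.5 0 0 0 0 0 0;-0.5 0 0 0 0 0 0;-1 0 0 0 0 0 0;-1 0 0 0 0 0 0"

```text
clock: 4.63
eef_pos: [0.542, -0.1659, 0.0608]
tool_rot: [0.199, 0.98, -0.001, 0.001]
ft_force: [-1.8, -2.4, 5.4]
grip_width: 0.0285
grasp_force: 58.8
```

```bash
python3 st.py; python3 -c "
from h import *
save('side','s3.png',(270,120,370,250),5)"
```

```text
4.6333 [ 0.542  -0.1659  0.0608] [[-0.9206, 0.3906, -0.0017], [0.3906, 0.9206, -0.0012], [0.0011, -0.0017, -1.0]] [-17.   28.4  -5.   56.5  -0.1   6. ] [-1.8378 -2.395   5.439 ] 0.02851055867279701 58.762446641922
```

View pics/s3.png

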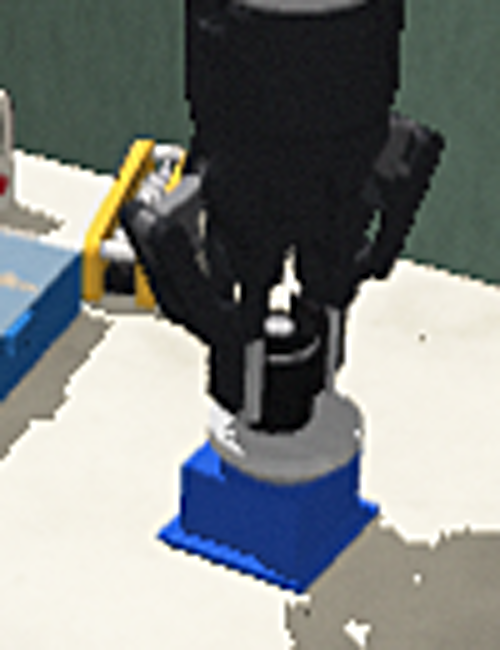

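Grasp holds the knob squarely (width 28.5 mm, 59 N). Lifting straight up.

Request:
step_arm:
  targets: "-1 0 0 0.01 0 0 0;-1 0 0 0.03 0 0 0;-1 0 0 0.06 0 0 0;-1 0 0 0.09 0 0 0;-1 0 0 0.12 0 0 0;-1 0 0 0.15 0 0 0;-1 0 0 0.17 0 0 0;-1 0 0 0.18 0 0 0;-1 0 0 0.18 0 0 0;-1 0 0 0.18 0 0 0"

```text
clock: 5.52
eef_pos: [0.5413, -0.1647, 0.1493]
tool_rot: [0.199, 0.98, 0.0, -0.0]
ft_force: [0.3, 0.2, -4.6]
grip_width: 0.0288
grasp_force: 59.6
```

```bash
python3 st.py
```

```text
5.5167 [ 0.5413 -0.1647  0.1493] [[-0.9209, 0.3898, 0.001], [0.3898, 0.9209, 0.0001], [-0.0008, 0.0005, -1.0]] [-16.9  23.9   2.1  68.3   0.    6. ] [ 0.3369  0.1933 -4.5812] 0.028753038220214685 59.623820185661316
```

Request:
step_arm:
  targets: "-1 0.01 0.04 0 0 0 0;-1 0.025 0.1 0 0 0 0;-1 0.045 0.16 0 0 0 0;-1 0.06 0.23 0 0 0 0;-1 0.08 0.3 0 0 0 0;-1 0.1 0.36 0 0 0 0;-1 0.11 0.4 0 0 0 0;-1 0.115 0.423 0 0 0 0;-1 0.115 0.423 0 0 0 0;-1 0.115 0.423 0 0 0 0"

```text
clock: 6.35
eef_pos: [0.5983, 0.0465, 0.1486]
tool_rot: [0.198, 0.98, -0.001, -0.001]
ft_force: [-0.2, -0.5, -3.5]
grip_width: 0.0287
grasp_force: 60.0
```

Request:
step_arm:
  targets: "-1 0 0 -0.03 0 0 0;-1 0 0 -0.06 0 0 0;-1 0 0 -0.07 0 0 0;-1 0 0 -0.07 0 0 0;-1 0 0 -0.07 0 0 0"

```text
clock: 6.77
eef_pos: [0.5987, 0.0453, 0.1147]
tool_rot: [0.2, 0.98, -0.0, -0.001]
ft_force: [0.1, -0.1, -3.3]
grip_width: 0.0284
grasp_force: 60.0
```

```bash
python3 st.py
python3 - <<'E'
from h import *
save('side','s4.png',(185,170,285,290),5)
E
```

```text
6.7667 [0.5987 0.0453 0.1147] [[-0.9202, 0.3915, 0.001], [0.3915, 0.9202, -0.0007], [-0.0012, -0.0003, -1.0]] [ 4.3 29.1  5.1 66.  -0.  27.4] [ 0.1323 -0.0717 -3.3104] 0.02838432860191164 59.99751806259155
```

View pics/s4.png

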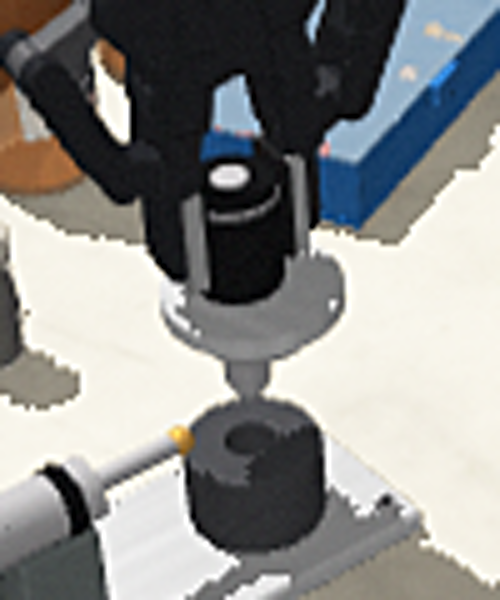

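Shaft (tip ≈ px 247 → col 234.5) hangs about 25 mm above the bore, a little left of the block's middle (≈235.9). I'll fit edges for a finer alignment.

Run:
```python
from h import *
from scipy.optimize import least_squares
from scipy.ndimage import map_coordinates as mc
np.set_printoptions(precision=4,suppress=True)
th=np.linspace(0,2*np.pi,90,endpoint=False)
def edges(n,im,X,Y,r,z,keep):
    g=cv2.GaussianBlur(im,(0,0),.7).mean(2)
    d=np.linspace(-.005,.005,41)
    P=[]
    for t in th:
        if not keep(t): continue
        pts=proj(n,np.c_[X+(r+d)*np.cos(t),Y+(r+d)*np.sin(t),0*d+z])
        v=mc(g,[pts[:,1],pts[:,0]],order=1); q=np.diff(v); i=np.argmax(q)
        if q[i]>2.5 and 0<i<len(q)-1: P.append((X+(r+d[i:i+2].mean())*np.cos(t),Y+(r+d[i:i+2].mean())*np.sin(t)))
    return np.array(P)
def fit(n,im,X,Y,r,z,keep,fr=False):
    for _ in range(4):
        P=edges(n,im,X,Y,r,z,keep)
        s=least_squares(lambda p:np.hypot(P[:,0]-p[0],P[:,1]-p[1])-(p[2] if fr else r),[X,Y,r],loss='soft_l1',f_scale=.0007); X,Y=s.x[:2]
    return X,Y,s.x[2],len(P)
T=cv2.imread('pics/t0.png')[:,:,::-1].astype(float);S=cv2.imread('pics/s0.png')[:,:,::-1].astype(float)
al=lambda t:True
print('bear top',fit('top',T,.598,.046,.024,.042,al),fit('top',T,.598,.046,.024,.042,al,True))
print('bear side',fit('side',S,.599,.047,.024,.042,al),fit('side',S,.599,.047,.024,.042,al,True))
print('bore side',fit('side',S,.599,.047,.0088,.042,al))
print('bore top',fit('top',T,.598,.046,.0088,.042,al))
print('knob top',fit('top',T,.5417,-.165,.0145,.094,al,True))
print('ring top',fit('top',T,.5375,-.165,.030,.054,al,True))
# shaft now
im=bot.camera('side').astype(float)
o=bot.get_obs()['eef_pos']
for z in(.064,.068,.075,.08,.085): print(z,proj('side',[o[0],o[1],z]),proj('side',[.5985,.0465,z]))
g=im.mean(2)
for r in (241,243,245,247): print(r,g[r,225:246].astype(int))
```

```text
bear top (np.float64(0.596797153495084), np.float64(0.04565490635816301), np.float64(0.024), 68) (np.float64(0.5961346364609507), np.float64(0.045764363306904386), np.float64(0.024630764854128843), 67)
bear side (np.float64(0.5983456379978653), np.float64(0.049365955913148615), np.float64(0.024), 62) (np.float64(0.5971806088940494), np.float64(0.05074380778339034), np.float64(0.025503169798525793), 63)
bore side (np.float64(0.5993283935655166), np.float64(0.04821969829863928), np.float64(0.0088), 42)Traceback (most recent call last):
  File "<stdin>", line 26, in <module>
  File "<stdin>", line 19, in fit
    return func(*args, **kwargs)
    vector_fun = VectorFunction(
        fun_wrapped,
    ...<6 lines>...
        workers=workers
    )
    self._update_fun()
    ~~~~~~~~~~~~~~~~^^
    self.f = self.fun_wrapped(xp_copy(self.x))
             ~~~~~~~~~~~~~~~~^^^^^^^^^^^^^^^^^
    return np.atleast_1d(self.fun(x))
                         ~~~~~~~~^^^
    return self.f(x, *self.args, **self.kwargs)
           ~~~~~~^^^^^^^^^^^^^^^^^^^^^^^^^^^^^^
  File "<stdin>", line 19, in <lambda>
IndexError: too many indices for array: array is 1-dimensional, but 2 were indexed
```

Run:
```python
from h import *
np.set_printoptions(precision=2,suppress=True,linewidth=150)
im=bot.camera('side').astype(float)
o=bot.get_obs()['eef_pos'];print(o)
for z in(.064,.068,.075,.08,.085): print(z,proj('side',[o[0],o[1],z]))
print('bore side-fit axis at .042',proj('side',[.5993,.0482,.042]),'at .07',proj('side',[.5993,.0482,.07]))
g=im.mean(2)
for r in range(240,250): print(r,g[r,226:246].astype(int))
```

```text
[0.6  0.05 0.12]
0.064 [[234.61 246.65]]
0.068 [[234.44 244.78]]
0.075 [[234.14 241.47]]
0.08 [[233.92 239.08]]
0.085 [[233.7  236.68]]
bore side-fit axis at .042 [[234.9  257.61]] at .07 [[233.71 244.66]]
240 [128 110 118 135 139 140 142 145 145 140 138 138 137 111 111  92 176 248 248 250]
241 [246 249 222  85 112 114 113 113 115 114 105 101  96 122 173 250 247 250 246 245]
242 [247 251 254  67 108 104 107 100 104 104  97  90 130 254 250 251 247 245 243 243]
243 [243 247 254 116 106 111 116 117 115 112 105  92 138 255 249 245 243 244 243 243]
244 [243 247 253 121 100 113 113 119 120 116 105  92 135 254 247 243 242 242 242 243]
245 [244 246 252 166  96 112 115 118 117 115 102  91 132 252 246 243 243 245 243 244]
246 [243 244 250 251  82 106 114 117 116 114 100  91 250 249 244 243 244 243 244 242]
247 [242 242 245 252 213  90 112 115 119 108  97 213 253 246 243 244 243 243 242 241]
248 [241 243 245 249 252 216  89 108 111 102 187 255 255 252 251 249 247 244 242 241]
249 [243 247 249 252 255 200 177  83  93  84 116 162 185 181 214 243 240 253 247 241]
```

Shaft and bore axes agree within about 0.5 mm in the side view. Lowering slowly until the foot enters.

Request:
step_arm:
  targets: "-1 -0.001 0.001 -0.015 0 0 0;-1 -0.001 0.001 -0.03 0 0 0;-1 -0.001 0.001 -0.036 0 0 0;-1 -0.001 0.001 -0.04 0 0 0;-1 -0.001 0.001 -0.044 0 0 0;-1 -0.001 0.001 -0.048 0 0 0;-1 -0.001 0.001 -0.052 0 0 0;-1 -0.001 0.001 -0.052 0 0 0"

```text
clock: 7.53
eef_pos: [0.5985, 0.047, 0.0884]
tool_rot: [0.199, 0.98, -0.0, -0.0]
ft_force: [-0.5, -0.4, -3.3]
grip_width: 0.0286
grasp_force: 60.0
```

Request:
step_arm:
  targets: "-1 0 0 -0.004 0 0 0;-1 0 0 -0.008 0 0 0;-1 0 0 -0.012 0 0 0;-1 0 0 -0.016 0 0 0;-1 0 0 -0.016 0 0 0"

```text
clock: 7.95
eef_pos: [0.5985, 0.0469, 0.0803]
tool_rot: [0.199, 0.98, -0.0, -0.0]
ft_force: [-0.4, -0.0, -4.2]
grip_width: 0.0284
grasp_force: 60.0
```

Request:
step_arm:
  targets: "-1 0 0 -0.004 0 0 0;-1 0 0 -0.008 0 0 0;-1 0 0 -0.012 0 0 0;-1 0 0 -0.016 0 0 0;-1 0 0 -0.016 0 0 0"

```text
clock: 8.37
eef_pos: [0.5988, 0.0469, 0.0729]
tool_rot: [0.199, 0.98, -0.0, 0.0]
ft_force: [-0.0, -2.1, -2.7]
grip_width: 0.0289
grasp_force: 60.5
```

Request:
step_arm:
  targets: "-1 0 0 -0.003 0 0 0;-1 0 0 -0.006 0 0 0;-1 0 0 -0.008 0 0 0;-1 0 0 -0.008 0 0 0"

```text
clock: 8.7
eef_pos: [0.5983, 0.0469, 0.068]
tool_rot: [0.199, 0.98, -0.0, -0.0]
ft_force: [0.6, -1.5, -4.0]
grip_width: 0.0285
grasp_force: 60.1
```

Request:
step_arm:
  targets: "-1 0 0 -0.001 0 0 0;-1 0 0 -0.002 0 0 0;-1 0 0 -0.002 0 0 0"

```text
clock: 8.95
eef_pos: [0.5984, 0.0469, 0.0675]
tool_rot: [0.199, 0.98, -0.0, -0.0]
ft_force: [0.3, -1.6, -4.7]
grip_width: 0.0288
grasp_force: 60.1
```

Request:
step_arm:
  targets: "-1 0 0 -0.001 0 0 0;-1 0 0 -0.002 0 0 0;-1 0 0 -0.002 0 0 0"

```text
clock: 9.2
eef_pos: [0.5986, 0.047, 0.0669]
tool_rot: [0.199, 0.98, -0.0, 0.0]
ft_force: [-1.2, -2.6, -3.7]
grip_width: 0.0285
grasp_force: 60.2
```

Request:
step_arm:
  targets: "-1 0 0 -0.001 0 0 0;-1 0 0 -0.001 0 0 0;-1 0 0 -0.002 0 0 0;-1 0 0 -0.002 0 0 0"

```text
clock: 9.53
eef_pos: [0.5987, 0.0469, 0.0668]
tool_rot: [0.199, 0.98, -0.0, 0.0]
ft_force: [-3.3, -1.9, 5.0]
grip_width: 0.0292
grasp_force: 60.9
```

Request:
step_arm:
  targets: "-1 0 0 -0.001 0 0 0;-1 0 0 -0.001 0 0 0;-1 0 0 -0.001 0 0 0"

```text
clock: 9.78
eef_pos: [0.5988, 0.0469, 0.0668]
tool_rot: [0.199, 0.98, 0.0, 0.001]
ft_force: [-4.5, -3.6, 7.6]
grip_width: 0.0285
grasp_force: 61.2
```

Ring underside is seated (z stops at 0.0668, contact force up). Easing the preload and starting to turn gently.

Request:
step_arm:
  targets: "-1 0 0 0.001 0 0 0;-1 0 0 0.001 0 0 -0.06;-1 0 0 0.001 0 0 -0.13;-1 0 0 0.001 0 0 -0.2;-1 0 0 0.001 0 0 -0.27;-1 0 0 0.001 0 0 -0.34;-1 0 0 0.001 0 0 -0.4;-1 0 0 0.001 0 0 -0.4"

```text
clock: 10.45
eef_pos: [0.599, 0.047, 0.0668]
tool_rot: [0.351, 0.937, 0.0, 0.001]
ft_force: [-4.0, -3.6, 5.0]
grip_width: 0.0286
grasp_force: 60.9
```

```bash
python3 st.py
python3 - <<'E'
from h import *
save('side','s5.png',(145,215,275,330),6)
E
```

```text
10.45 [0.599  0.047  0.0668] [[-0.7542, 0.6567, -0.001], [0.6567, 0.7542, 0.0008], [0.0013, -0.0001, -1.0]] [ 4.5 31.5  1.4 59.8 -0.  45.5] [-4.0463 -3.5665  5.0063] 0.028588196968813994 60.89462220668793
```

View pics/s5.png

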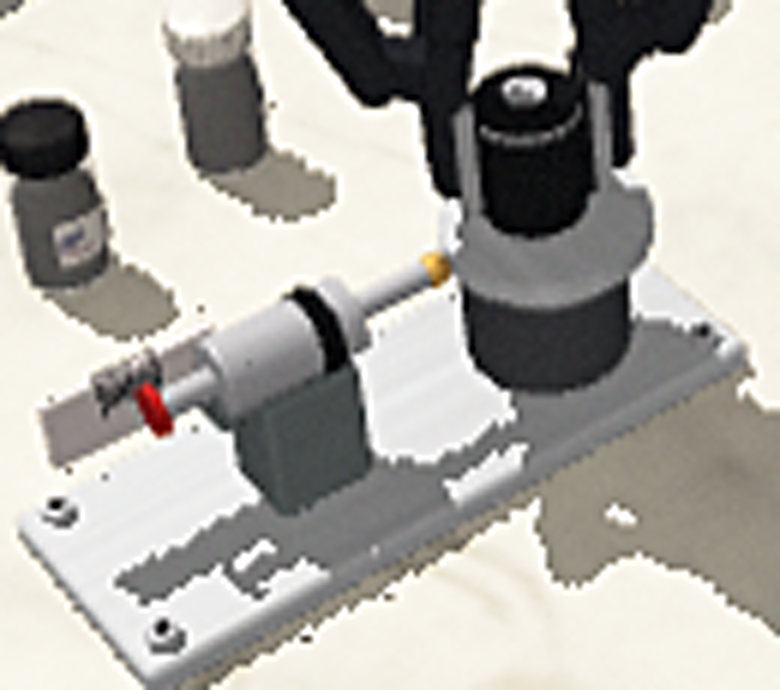

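Home: ring rests on the bearing, ball nose bears on the ring, red disc at px(155,408). I'll track the red disc numerically.

```bash
cat > pl.py <<'E'
from h import *
d=np.array([.296,.955,0]);B=np.array([.598,.0465,.056])
def red(im):
    c=im[255:310,145:200].astype(float); w=np.clip(c[:,:,0]-np.maximum(c[:,:,1],c[:,:,2])-25,0,None)
    y,x=np.mgrid[255:310,145:200]; return np.array([(w*x).sum(),(w*y).sum()])/w.sum(), w.sum()
u=proj('side',[B+d*.11])[0]; v=proj('side',[B+d*.13])[0]; g=(v-u)/20 # px per mm
def trav():
    z,_=red(cv2.imread('pics/s0.png')[:,:,::-1]); a=[red(bot.camera('side')) for _ in range(2)]
    p=np.mean([q[0] for q in a],0); return (p-z)@g/(g@g),(p-z),a[0][1]
if __name__=='__main__':
    o=bot.get_obs();q=o['tool_rot'];print('travel mm',trav(),'yaw',np.degrees(2*np.arctan2(q[1],q[0])).round(1),o['eef_pos'].round(4),o['ft_force'].round(1),np.degrees(o['joint_pos'][5]).round(1))
E
python3 pl.py
```

```text
travel mm (np.float64(7.166469503298038), array([-4.11527814,  2.03420713]), np.float64(3119.0)) yaw 139.0 [0.599  0.047  0.0668] [-3.4 -1.8  5.2] 45.5
```

Request:
step_arm:
  targets: "-1 0 0 0 0 0 -0.06;-1 0 0 0 0 0 -0.13;-1 0 0 0 0 0 -0.2;-1 0 0 0 0 0 -0.27;-1 0 0 0 0 0 -0.34;-1 0 0 0 0 0 -0.4;-1 0 0 0 0 0 -0.45;-1 0 0 0 0 0 -0.45"

```text
clock: 11.27
eef_pos: [0.599, 0.047, 0.0668]
tool_rot: [0.51, 0.86, 0.0, 0.001]
ft_force: [-3.5, -2.3, 4.4]
grip_width: 0.0284
grasp_force: 60.9
```

```bash
python3 pl.py
```

```text
travel mm (np.float64(8.969306033516729), array([-5.16321176,  2.5209984 ]), np.float64(3235.0)) yaw 118.7 [0.599  0.047  0.0668] [-3.5 -2.3  4.4] 65.8
```

Request:
step_arm:
  targets: "-1 0 0 0 0 0 -0.06;-1 0 0 0 0 0 -0.13;-1 0 0 0 0 0 -0.2;-1 0 0 0 0 0 -0.27;-1 0 0 0 0 0 -0.34;-1 0 0 0 0 0 -0.4;-1 0 0 0 0 0 -0.45;-1 0 0 0 0 0 -0.45"

```text
clock: 12.03
eef_pos: [0.599, 0.0471, 0.0668]
tool_rot: [0.653, 0.757, 0.0, 0.0]
ft_force: [-3.0, -2.3, 5.5]
grip_width: 0.0283
grasp_force: 60.9
```

```bash
python3 pl.py
```

```text
travel mm (np.float64(10.579213187465061), array([-6.02126136,  3.10873392]), np.float64(3090.0)) yaw 98.5 [0.599  0.0471 0.0668] [-3.  -2.3  5.5] 86.0
```

Request:
step_arm:
  targets: "-1 0 0 0 0 0 -0.06;-1 0 0 0 0 0 -0.13;-1 0 0 0 0 0 -0.2;-1 0 0 0 0 0 -0.27;-1 0 0 0 0 0 -0.34;-1 0 0 0 0 0 -0.4;-1 0 0 0 0 0 -0.45;-1 0 0 0 0 0 -0.45"

```text
clock: 12.8
eef_pos: [0.5988, 0.0471, 0.0668]
tool_rot: [0.776, 0.631, 0.0, 0.0]
ft_force: [-3.7, -2.9, 6.0]
grip_width: 0.029
grasp_force: 60.9
```

```bash
python3 pl.py
```

```text
travel mm (np.float64(11.782227519363765), array([-6.8276217 ,  3.22275892]), np.float64(3101.0)) yaw 78.2 [0.5988 0.0471 0.0668] [-3.7 -2.9  6. ] 106.3
```

Request:
step_arm:
  targets: "-1 0 0 0 0 0 -0.06;-1 0 0 0 0 0 -0.13;-1 0 0 0 0 0 -0.2;-1 0 0 0 0 0 -0.27;-1 0 0 0 0 0 -0.34;-1 0 0 0 0 0 -0.4;-1 0 0 0 0 0 -0.45;-1 0 0 0 0 0 -0.45"

```text
clock: 13.57
eef_pos: [0.5988, 0.0471, 0.0668]
tool_rot: [0.875, 0.485, 0.0, 0.0]
ft_force: [-3.6, -2.8, 4.5]
grip_width: 0.0288
grasp_force: 60.9
```

```bash
python3 pl.py
```

```text
travel mm (np.float64(12.529460983979472), array([-7.21043036,  3.52597396]), np.float64(3183.0)) yaw 58.0 [0.5988 0.0471 0.0668] [-3.6 -2.8  4.5] 126.5
```

Request:
step_arm:
  targets: "-1 0 0 0 0 0 -0.06;-1 0 0 0 0 0 -0.13;-1 0 0 0 0 0 -0.2;-1 0 0 0 0 0 -0.27;-1 0 0 0 0 0 -0.34;-1 0 0 0 0 0 -0.4;-1 0 0 0 0 0 -0.45;-1 0 0 0 0 0 -0.45"

```text
clock: 14.33
eef_pos: [0.5989, 0.0471, 0.0668]
tool_rot: [0.946, 0.323, 0.0, 0.0]
ft_force: [-4.4, -2.8, 4.8]
grip_width: 0.0285
grasp_force: 60.9
```

```bash
python3 pl.py
```

```text
travel mm (np.float64(12.521163428257632), array([-7.20580752,  3.52333925]), np.float64(3170.0)) yaw 37.7 [0.5989 0.0471 0.0668] [-4.4 -2.8  4.8] 146.8
```

Request:
step_arm:
  targets: "-1 0 0 0 0 0 -0.06;-1 0 0 0 0 0 -0.13;-1 0 0 0 0 0 -0.2;-1 0 0 0 0 0 -0.27;-1 0 0 0 0 0 -0.34;-1 0 0 0 0 0 -0.4;-1 0 0 0 0 0 -0.45;-1 0 0 0 0 0 -0.45"

```text
clock: 15.1
eef_pos: [0.599, 0.047, 0.0668]
tool_rot: [0.988, 0.152, 0.001, 0.0]
ft_force: [-3.1, -2.6, 5.7]
grip_width: 0.0289
grasp_force: 60.9
```

```bash
python3 pl.py
```

```text
travel mm (np.float64(11.843942083536467), array([-6.84710152,  3.27169365]), np.float64(3124.0)) yaw 17.5 [0.599  0.047  0.0668] [-3.1 -2.6  5.7] 167.0
```

Travel is symmetric about yaw ≈47.3°, so that is the peak. Turning back +30° to it.

Request:
step_arm:
  targets: "-1 0 0 0 0 0 0.08;-1 0 0 0 0 0 0.16;-1 0 0 0 0 0 0.24;-1 0 0 0 0 0 0.32;-1 0 0 0 0 0 0.4;-1 0 0 0 0 0 0.48;-1 0 0 0 0 0 0.56;-1 0 0 0 0 0 0.62;-1 0 0 0 0 0 0.66;-1 0 0 0 0 0 0.66"

```text
clock: 16.03
eef_pos: [0.5997, 0.0464, 0.0668]
tool_rot: [0.916, 0.401, 0.001, 0.001]
ft_force: [-1.7, -4.4, 4.9]
grip_width: 0.0287
grasp_force: 60.8
```

```bash
python3 pl.py
```

```text
travel mm (np.float64(12.13028920844964), array([-6.98815926,  3.39898799]), np.float64(3104.0)) yaw 47.2 [0.5997 0.0464 0.0668] [-1.7 -4.4  4.9] 137.2
```

Request:
step_arm:
  targets: "-1 0 0 0.001 0 0 0;-0.3 0 0 0.001 0 0 0;-0.25 0 0 0.001 0 0 0;-0.2 0 0 0.001 0 0 0;-0.1 0 0 0.001 0 0 0;0 0 0 0.001 0 0 0;0.1 0 0 0.001 0 0 0;0.2 0 0 0.001 0 0 0;0.2 0 0 0.001 0 0 0;0.2 0 0 0.001 0 0 0"

```text
clock: 16.97
eef_pos: [0.5986, 0.0471, 0.0663]
tool_rot: [0.916, 0.401, -0.0, -0.0]
ft_force: [0.3, -0.0, 0.1]
grip_width: 0.0513
grasp_force: 0.0
```

```bash
python3 pl.py
```

```text
travel mm (np.float64(12.299606079973245), array([-7.08955504,  3.43884531]), np.float64(3059.0)) yaw 47.2 [0.5986 0.0471 0.0663] [ 0.3 -0.   0.1] 137.2
```

Released; travel about 12.3 mm. Lifting clear.

Request:
step_arm:
  targets: "0.2 0 0 0.01 0 0 0;0.2 0 0 0.03 0 0 0;0.2 0 0 0.07 0 0 0;0.2 0 0 0.13 0 0 0;0.2 0 0 0.2 0 0 0;0.2 0 0 0.27 0 0 0;0.2 -0.05 -0.05 0.32 0 0 0;0.2 -0.12 -0.12 0.32 0 0 0;0.2 -0.2 -0.2 0.32 0 0 0;0.2 -0.2 -0.2 0.32 0 0 0"

```text
clock: 17.9
eef_pos: [0.4964, -0.0549, 0.2284]
tool_rot: [0.916, 0.4, 0.001, 0.001]
ft_force: [0.4, -1.2, -0.2]
grip_width: 0.0514
grasp_force: 0.0
```

```bash
python3 pl.py
python3 - <<'E'
from h import *
np.set_printoptions(precision=4)
a=cv2.resize(bot.camera('top')[140:240,140:260],None,fx=4,fy=4,interpolation=2);b=cv2.resize(bot.camera('side')[215:330,150:270],None,fx=4,fy=4,interpolation=2)
c=np.zeros((460,960,3),np.uint8);c[:400,:480]=a;c[:,480:]=b
cv2.imwrite('pics/f.png',cv2.resize(c[:,:,::-1],(800,383)))
E
```

```text
travel mm (np.float64(12.290962854141734), array([-7.08456032,  3.4364538 ]), np.float64(3041.0)) yaw 47.2 [ 0.4964 -0.0549  0.2284] [ 0.4 -1.2 -0.2] 126.5
```

View pics/f.png

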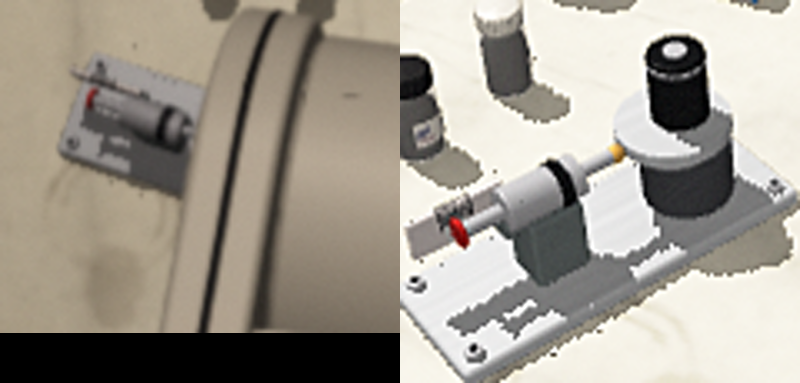

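The eccentric stands upright and home, with the ring offset towards the plunger and the gripper clear. The 0.3 mm below the peak matches the bearing play seen on the reversal: the TCP moved 0.43 mm away from the plunger. Handing in.

```bash
python3 -c "
from workcell import bot
print(bot.job_done())"
```

```text
the job is handed in; nothing more can be done
None
```

The eccentric is fully home in the bearing with its high spot against the plunger (about 12.3 mm travel by camera, against a peak of about 12.5 mm seen while turning); I let go, moved the gripper clear and handed the job in at about 18 s, without seeing the verdict.

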